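Seat a controller board in its test dock with the ejector levers

TASK

Take the controller board out of its wooden stand and lower it gently, foot down, into the slot of the test dock between the two open orange levers until it rests on the brass contacts, and let go of it there. Then swing both levers inward so that they alone, without your hand on the board, drive it firmly home onto the dock's depth stop at both ends; feel for the stop, never force a lever (at most 16 N), and leave the other things on the bench where they are.

Things in the scene. Friction and masses are not known exactly. Their poses are not given: they have to be found in the camera images.
- board_center (a point): centre of the loose controller board, an upright flat module 62 mm high, 8 mm thick along its x, about 160 g, z up; the point is 31 mm above its underside. The top 20 mm is a plain grey grip bar 100 mm long, 8 mm thick. Faces and ends are alike: either way round is right. It starts standing in the stand's groove, underside 6 mm above the bench
- foot (a point): middle of the board's underside, 31 mm below its centre. The board's black foot (lowest 16 mm) is 126 mm long along its y, all above it only 100 mm, so a shoulder 13 mm long stands out at each end, 16 mm above the underside
- foot_a (a point): point of the board's underside 55 mm from its middle towards its +y end
- foot_b (a point): point of the board's underside 55 mm from its middle towards its -y end
- board: the same controller board; origin in the middle of its underside
- stand: fixed wooden stand, 70 x 150 x 20 mm, with a groove along its y, 12 mm wide and 134 mm long, floor 6 mm up; origin under its centre, z up
- dock: fixed test dock: dark base plate 66 x 176 x 12 mm, origin under its centre on the bench, z up, slot along its y. Black card guides (34 to 48 mm either side of the middle, 48 mm high, flared above to 57 mm) leave 10 mm for the board's thickness; low aluminium end walls, flared at 24 to 29 mm, leave 1.5 mm at each end of the foot. The left lever is at its +y end
- dock_slot (a point): middle of the slot at the top of the raised brass contacts, 21.5 mm above the dock's origin; axes of the dock. A board let down gently rests on them, its top then 83.5 mm above the bench. They yield only at 30 N in all (15 N at each end), down to the stop, and stay where they are pushed: no spring
- stop_top (a point): top of the two steel depth-stop pads between the brass contacts, one height for both ends, set anywhere from 13 to 19.5 mm above the bench; the point is in the middle of the slot at that height. A board fully home stands on them at both ends
- lever_left (a joint): left lever (orange), hinged about the dock's x axis; rad, 1.2 fully open (paddle leaning outward, away from the board), -0.1 fully in; outward lean from vertical = value - 0.26. Stiff hinge, stays where left. Starts open (over 1.05), clear of the board's way. Its small steel nose roller meets the shoulder of a resting board at about 0.5 and drives that end home somewhere from -0.05 to 0.38
- lever_right (a joint): right lever, mirror image of the left one, at the dock's -y end; same values, opening outward to the dock's -y. Pushed inward at the tip, either lever takes about 2 N at first, some 6 to 10 N while its nose drives the board end down; once that end stands on the stop the lever stops and the force climbs past 12 N
- lever_left_tip (a point): middle of the smooth steel thumb roller at the tip of the left lever, 12 mm in diameter, 24 mm long along the dock's x, standing 6 mm proud of the paddle's outer side; 56 mm from the hinge (74 mm from the slot's middle along the dock's y, 28.5 mm above the bench), on a line leaning outward by the joint's value - 0.21. Push it inward from outside, following it as it rises
- lever_right_tip (a point): middle of the thumb roller of the right lever, as on the left; hinge 74 mm from the slot's middle towards the dock's -y
- sanding_block: brown cork sanding block lying near the board stand, 60 x 105 x 33 mm, loose, to be left alone; origin under its centre
- peg_1: small yellow clothes peg lying before the dock, 15 x 72 x 12 mm, loose, to be left alone; origin under its centre
- try_square: try square with wooden stock lying to the right, 115 x 168 x 17 mm, loose, to be left alone; origin under its centre

How it is judged (in metres and radians):
On the way:
1. the board stands upright in the dock's slot on the raised contacts (not pushed down more than 1.5 mm), let go, both levers still open (over 0.8 rad) (horizontal distance between foot and dock_slot below 0.005 m and z of foot in the frame of dock between 0.02 and 0.024 m and angle between the y axis of foot and the y axis of dock, either way round below 0.07 rad and contact force between the fingers and board below 0.1 N and value of joint each of lever_left, lever_right above 0.8 rad), for 0.2 s.
At the end, for the whole second after the job is handed in: The board stands upright in the slot (within 5 mm of its middle), both ends of its underside within 1.5 mm of the depth stop, both levers swung in over its shoulders (below 0.42 rad), everything at rest (z of each of foot_a, foot_b in the frame of stop_top below 0.0015 m and horizontal distance between foot and dock_slot below 0.005 m and angle between foot's own z axis and vertical below 0.1 rad and value of joint each of lever_left, lever_right below 0.42 rad and linear speed of board below 0.02 m/s); the robot touches nothing.
It fails at once if a lever is forced: the robot presses on it with more than 16 N (contact force between any of the fingers, the arm and lever_left above 16 N or contact force between any of the fingers, the arm and lever_right above 16 N).
It fails at once if the board is pushed into the contacts (more than 1.5 mm down) by the hand in place of the levers, or held while it goes down (horizontal distance between foot and dock_slot below 0.03 m and z of foot in the frame of dock below 0.02 m and contact force between the fingers and board above 1 N).
It fails at once if a bystander is shifted more than 20 mm (distance of any of sanding_block, peg_1, try_square from where it was at the start of the episode above 0.02 m).
It also fails if it takes over 72 s, if anything falls off the work surface, if the arm or the gripper's body presses on something with over 40 N, if the wrist force passes 120 N, or if a joint passes its speed limit or range.

ROBOT

A 6-joint arm with a two-finger parallel gripper is mounted at the origin on a cart in front of the work surface, level with it; the furniture and walls round the work are solid. World frame = base frame: x ahead of the robot, y to its left, z up, the work surface at z = 0. Lengths are in m, angles in degrees, forces in N, time in s.
With the tool pointing down it reaches from about 0.3 to 0.75 m from the base axis. Payload 8.5 kg.
Tool frame: the origin (TCP) lies midway between the tips of the shut fingers; the grasp point (between the pads) lies 19 mm behind it (env.tcp_to_grasp is the z of the grasp point in the tool frame, in m); z points along the fingers, y is the line along which they close (so a half turn about z gives the same grasp; the last joint's range is limited). The gripper opens to 85 mm and grips with 20 to 120 N. Pads are 22 mm wide; open, the fingers measure 114 mm over their backs; the gripper's body (76 mm by 85 mm) begins 54 mm behind the grasp point. The pads swing forward as they close: fully open they stand 13 mm farther back than shut.
Start: joints at [-79.83, 21.807, 74.336, -0, 83.858, -12.336], TCP at [0.211, -0.508, 0.231] pointing down, gripper open.
Joint ranges: [-178.18, 178.18], [-50.72, 133.34], [12.68, 142.11], [-81.47, 261.47], [9.98, 163.14], [-165.26, 165.26]. Speed limits (degrees/s): [136.94, 136.94, 180, 180, 180, 180].

INTERFACE

Orientations are given as a 3x3 rotation matrix whose columns are the frame's x, y, z axes.
In Python, from rig import env, imaging, job, models gives the robot as it stands. The module is installed in compiled form; this text tells all that it offers.
- The arm moves only by the tool jog_arm, never from a script. Its argument "plan" is text: rows parted by semicolons, each of 7 numbers parted by spaces: the turn, a rotation vector about the tool's x, y, z in degrees, then the shift along the tool's x, y, z in cm, then the closure in counts, from 0 (fully open) to 255 (shut). In form: rx ry rz x y z claw; .... A call has 1 to 10 rows; each row shifts and turns the commanded pose from where the row before left it, along the tool's axes as they then stand; what a row does not reach is not made up. A row lasts 1/12 s, in which the tool goes at most 41.7 mm and 7.16 degrees, less where a joint would pass 70% of its speed; a pose out of reach is approached as far as the arm can. A call with a gripper value outside its range is refused whole. The fingers move at their own pace and stop on an object; "grip_force" is the grip in N (left out, the last holds). Time passes only in rows, so rows that do not move let the fingers close. It gives the time, the measured TCP pose, the force, the opening and the grip force at its end, in the units of the state.
- env.observe(): the state, without advancing time (a new reading comes with each control period).
- imaging.get_image(name): name is "side" or "top"; returns a dict with "pixels" (420x560x3 uint8, red, green, blue), "depth" (420x560 float32, m along the optical axis (not along the pixel's ray), 0 where there is no reading), "fov_y" (degrees; the focal length in pixels is half the picture's height over the tangent of half this angle, whatever the lens; pixels are square), "cx", "cy" (the principal point, pixels), "distortion" ([k1, k2, p1, p2, k3] as OpenCV has them; the pictures are not rectified), "world_from_camera" (4x4, takes a point from camera to world coordinates). Camera axes: x right, y down, z forward; pixel columns grow to the right and rows downward; lengths in m; the calibration is good to about 2 mm. A picture is of the moment at which its call begins.
- job.close_job(): hands the job in; it is judged then, once.
Trained networks look in the newest picture that a camera, given by its name, has taken for a name from the list of things; names that differ only in an ending like _2 or _b are one class to them, and where a whole thing is asked for, a point or a joint stands for the part that bears it (a point fixed in the world has none). Each returns a list of dicts, best first, with "confidence" (0 to 1); they miss things now and then, are a little off and sometimes report something else, mostly with a low value. They report only what shows in the picture. A call takes as long as a camera call.
- models.outline_of(camera, query): "region" (420x560 bool, what is visible of it) and "bbox" ([centre column, centre row, width, height] in pixels, round what is visible of it).
- models.tip_of(camera, query): "at" ([column, row] in pixels: a listed point, or the origin of a listed thing).
The state is a dict: "time_s": time; "q": joint angles; "qvel": joint speeds; "joint_efforts": joint torques, N m; "position": TCP position; "tool_rot": TCP orientation; "ft_force": force on the tool from outside, world axes, zero at the start; "wrist_torque": the same for the moment, N m; "grip_width": finger opening in m; "gripper_force": force on a finger pad.
Only numpy, scipy, OpenCV 4.12 (cv2) and the standard library are available. Lean on these libraries where they do the work, as an engineer would, in place of code of your own. Each camera call takes 0.05 s, during which the arm holds its last target. There are 200 camera calls.

## Working session

There is one attempt and no reset: what is moved stays moved. The work goes in short steps, Python scripts to look and compute and a tool call to move; the robot and the scene stay as the last step left them, time stands still between calls to the robot, and variables do not carry over. Pictures are saved under pics/ and viewed, at most 10 in all, crops included, and the job is handed in when it is done.

Besides the shell and the picture viewer there is one more tool, called after "Call:" as a command line: name --argument value ..., lists and objects as JSON in quotes. jog_arm: Moves the arm, as the interface text tells. Its arguments: {"type":"object","properties":{"plan":{"type":"string"},"grip_force":{"type":"number"}},"required":["plan"]}

```bash
mkdir -p pics; cat > h.py <<'E'
from rig import env, imaging, job, models
import numpy as np, cv2
def cam(n):
    d=imaging.get_image(n); d['f']=210/np.tan(np.radians(d['fov_y'])/2)
    d['K']=np.array([[d['f'],0,d['cx']],[0,d['f'],d['cy']],[0,0,1]]); d['D']=np.array(d['distortion'],float); d['T']=np.array(d['world_from_camera'])
    return d
def ray(d,uv):
    p=cv2.undistortPoints(np.array(uv,float).reshape(-1,1,2),d['K'],d['D']).reshape(-1,2)
    return np.c_[p,np.ones(len(p))]
def cloud(d,m):
    v,u=np.nonzero(m&(d['depth']>0)); r=ray(d,np.c_[u,v])*d['depth'][v,u][:,None]
    return r@d['T'][:3,:3].T+d['T'][:3,3]
def atz(d,uv,z):
    r=ray(d,uv)@d['T'][:3,:3].T; c=d['T'][:3,3]
    return c+r*((z-c[2])/r[:,2])[:,None]
def save(d,n): cv2.imwrite('pics/'+n,d['pixels'][:,:,::-1])
E
python3 - <<'E'
from h import *
np.set_printoptions(precision=4,suppress=True)
s=env.observe(); print(s['position'],s['tool_rot'],env.tcp_to_grasp,s['grip_width'])
for c in('top','side'):
    d=cam(c); save(d,c+'0.png'); print(c,d['T'][:3].round(3).tolist(),d['f'])
    for q in('board','stand','dock','lever_left','lever_right','sanding_block','peg_1','try_square'):
        for o in models.outline_of(c,q)[:2]:
            P=cloud(d,o['region'])
            if len(P)<5: continue
            print(q,round(o['confidence'],2),np.round(o['bbox']),len(P),np.median(P,0),np.percentile(P,2,0),np.percentile(P,98,0))
    for q in('board_center','foot','dock','dock_slot','lever_left_tip','lever_right_tip'):
        for o in models.tip_of(c,q)[:2]: print('tip',q,round(o['confidence'],2),np.round(o['at'],1))
E
```

```text
[ 0.2105 -0.5078  0.2307] [[ 0.9239  0.3827 -0.0003]
 [ 0.3827 -0.9239  0.0015]
 [ 0.0003 -0.0015 -1.    ]] -0.0187 0.08566687561894404
top [[-0.006, -0.992, 0.127, 0.275], [-1.0, 0.006, -0.001, -0.049], [-0.0, -0.127, -0.992, 1.436]] 409.890421454225
board 0.71 [324. 195.  36.   5.] 213 [ 0.483  -0.2315  0.0393] [ 0.4755 -0.2872  0.0107] [ 0.5002 -0.1715  0.0729]
stand 0.49 [326. 196.  28.   3.] 96 [ 0.4826 -0.2265  0.0614] [ 0.4798 -0.274   0.0263] [ 0.4866 -0.1759  0.0729]
dock 0.93 [181. 183.  73.  23.] 1060 [0.5342 0.2718 0.015 ] [0.4994 0.1541 0.0007] [0.5735 0.3825 0.0684]
lever_left 0.68 [322. 197.  41.  26.] 716 [ 0.4792 -0.2175  0.0206] [ 0.4501 -0.2923  0.0048] [ 0.5188 -0.1503  0.0276]
lever_left 0.51 [326. 197.  34.   6.] 162 [ 0.4829 -0.2229  0.0573] [ 0.4793 -0.2803  0.0106] [ 0.4902 -0.1713  0.0732]
lever_right 0.63 [211. 183.  21.   7.] 78 [0.522  0.1659 0.0582] [0.509  0.1472 0.033 ] [0.5324 0.1945 0.0697]
sanding_block 0.55 [344. 221.  34.  16.] 443 [ 0.3999 -0.2973  0.0323] [ 0.3711 -0.342   0.0225] [ 0.4286 -0.2413  0.0397]
peg_1 0.59 [154. 177.  18.  10.] 115 [0
[... 702 characters left out ...]
.2756 0.0154] [0.4968 0.1627 0.0065] [0.567  0.3853 0.0668]
lever_left 0.62 [150. 295.  27.  10.] 122 [0.5456 0.3776 0.0602] [0.5389 0.339  0.0413] [0.5632 0.3927 0.0699]
lever_right 0.51 [219. 258.  19.  20.] 152 [0.5192 0.1655 0.0559] [0.5054 0.1012 0.0003] [0.5661 0.1907 0.0692]
peg_1 0.67 [261. 306.  15.  21.] 126 [0.3481 0.2125 0.0116] [0.3227 0.1911 0.0029] [0.3818 0.2284 0.015 ]
try_square 0.67 [316. 203.  19.  22.] 307 [ 0.4804 -0.2258  0.0488] [ 0.4268 -0.3527  0.0003] [ 0.5501 -0.1315  0.0755]
tip board_center 0.56 [312.9 202.4]
tip foot 0.57 [324.  203.5]
tip foot 0.54 [306.5 221.9]
tip dock 0.71 [188.2 290.5]
tip dock_slot 0.79 [187.2 287. ]
tip lever_right_tip 0.55 [224.6 249.9]
```

```bash
python3 - <<'E'
import cv2,numpy as np
a=cv2.imread('pics/top0.png')[150:260,120:420]; b=cv2.imread('pics/side0.png')[180:340,120:360]
a=cv2.resize(a,(800,293),interpolation=cv2.INTER_CUBIC); b=cv2.resize(b,(450,300),interpolation=cv2.INTER_CUBIC)
o=np.zeros((600,800,3),np.uint8); o[:293]=a; o[300:,:450]=b; cv2.imwrite('pics/c0.png',o)
E
```

```text
(no output)
```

View pics/c0.png

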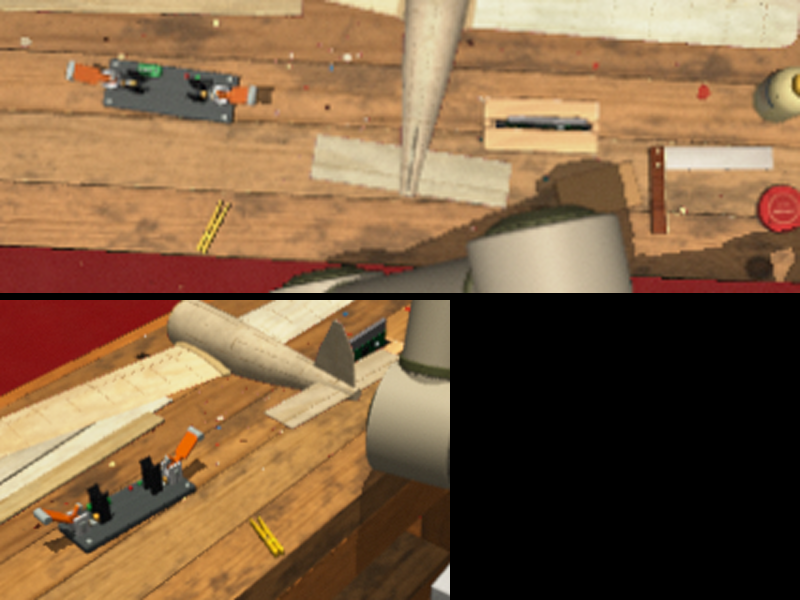

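```bash
python3 - <<'E'
from h import *
np.set_printoptions(precision=4,suppress=True)
for c in('top','side'):
    d=cam(c); P=cloud(d,np.ones((420,560),bool)); v,u=np.nonzero(d['depth']>0); C=d['pixels'][v,u].astype(int)
    print(c)
    def rect(m,n):
        Q=P[m]; r=cv2.minAreaRect(Q[:,:2].astype(np.float32)*1000); print(n,len(Q),'mean',Q.mean(0),'rect',r, 'z',np.median(Q[:,2]))
        w=Q[:,:2]-Q[:,:2].mean(0); V=np.linalg.svd(w,full_matrices=0)[2][0]; print('   yaw of long axis',np.degrees(np.arctan2(V[1],V[0])), np.percentile(w@V,[1,99]))
    B=lambda x0,x1,y0,y1,z0,z1:(P[:,0]>x0)&(P[:,0]<x1)&(P[:,1]>y0)&(P[:,1]<y1)&(P[:,2]>z0)&(P[:,2]<z1)
    gray=(C.max(1)-C.min(1)<35)
    rect(B(.46,.51,-.3,-.15,.055,.08),'bar')
    rect(B(.43,.53,-.32,-.13,.012,.03),'stand')
    rect(B(.47,.6,.15,.4,.005,.019)&gray&(C.max(1)<110),'plate')
    rect(B(.47,.6,.2,.34,.035,.07)&(C.max(1)<80),'guides')
    o=(C[:,0]-C[:,2]>110)
    rect(B(.47,.6,.3,.42,.02,.09)&o,'leverL'); rect(B(.47,.6,.1,.22,.02,.09)&o,'leverR')
    m=B(.3,.75,-.15,.15,.03,.5); print('plane max z',P[m][:,2].max(), P[m][np.argsort(-P[m][:,2])[:5]])
    for x0 in(.3,.4,.5,.6):
        m=B(x0,x0+.1,-.15,.15,.02,.5); print(x0,m.sum(),P[m].max(0) if m.any() else 0,P[m].min(0) if m.any() else 0)
E
```

```text
top
bar 86 mean [ 0.4847 -0.2267  0.0672] rect ((485.1567077636719, -226.93246459960938), (98.71367645263672, 8.811384201049805), 87.0429458618164) z 0.06751406237261803
   yaw of long axis -92.81218714234616 [-0.049   0.0484]
stand 703 mean [ 0.4844 -0.2215  0.0207] rect ((483.7436218261719, -236.00942993164062), (178.97592163085938, 80.04947662353516), 82.11256408691406) z 0.020602927283788874
   yaw of long axis -93.66669335854024 [-0.0715  0.0734]
plate 577 mean [0.5307 0.2662 0.0126] rect ((534.84765625, 267.442626953125), (174.35391235351562, 63.015838623046875), 81.83441162109375) z 0.012676000965681888
   yaw of long axis -97.39579675509158 [-0.0869  0.0827]
guides 55 mean [0.5364 0.2747 0.0521] rect ((534.3091430664062, 269.1098937988281), (99.89104461669922, 25.140796661376953), 81.45282745361328) z 0.052988562969645825
   yaw of long axis -97.15686780309626 [-0.0435  0.0556]
leverL 68 mean [0.5486 0.366  0.0541] rect ((547.9334716796875, 361.1404724121094), (38.542213439941406, 22.722503662109375), 87.02711486816406) z 0.05323596663768193
   yaw of long axis -104.118699950
[... 1693 characters left out ...]
6) z 0.0516170144640975
   yaw of long axis 86.52112144155831 [-0.0427  0.0222]
leverR 119 mean [0.5201 0.1728 0.0527] rect ((521.7742309570312, 182.42153930664062), (54.41434860229492, 22.62750816345215), 84.90123748779297) z 0.053442164840166395
   yaw of long axis 82.7855083513907 [-0.017   0.0337]
plane max z 0.17535557726851947 [[ 0.4258 -0.0524  0.1754]
 [ 0.4214 -0.0506  0.1745]
 [ 0.4313 -0.0513  0.1742]
 [ 0.4263 -0.0487  0.1739]
 [ 0.4305 -0.0548  0.1729]]
0.3 198 [0.4    0.0097 0.141 ] [ 0.3831 -0.1468  0.0607]
0.4 1414 [0.4999 0.0761 0.1754] [ 0.4    -0.1496  0.0416]
0.5 663 [0.5999 0.1496 0.0906] [ 0.5002 -0.0972  0.0217]
0.6 1465 [0.6999 0.1497 0.0935] [ 0.6001 -0.1198  0.0205]
```

Call:
jog_arm --plan "0 0 0 3.6 -1.55 0 0;0 0 0 3.6 -1.55 0 0;0 0 0 3.6 -1.55 0 0;0 0 0 3.6 -1.55 0 0;0 0 0 3.6 -1.55 0 0;0 0 0 3.6 -1.55 0 0;0 0 0 3.6 -1.55 0 0;0 0 0 3.6 -1.55 0 0;0 0 0 3.6 -1.55 0 0;0 0 0 3.6 -1.55 0 0" --grip_force 40

```text
time_s: 2.43
position: [0.4849, -0.2254, 0.2315]
tool_rot: [[0.924, 0.383, 0.0], [0.383, -0.924, -0.0], [0.0, 0.0, -1.0]]
ft_force: [0.9, -1.1, -0.6]
grip_width: 0.0853
gripper_force: 0.0
```

Call:
jog_arm --plan "0 0 -6.45 0 0 0 0;0 0 -6.45 0 0 0 0;0 0 -6.45 0 0 0 0;0 0 -6.45 0 0 0 0;0 0 -6.45 0 0 0 0;0 0 -6.45 0 0 0 0;0 0 -6.45 0 0 0 0;0 0 -6.45 0 0 0 0;0 0 -6.45 0 0 0 0;0 0 -6.45 0 0 0 0"

```text
time_s: 3.27
position: [0.4838, -0.2271, 0.2313]
tool_rot: [[0.047, 0.999, 0.0], [0.999, -0.047, 0.0], [0.0, 0.0, -1.0]]
ft_force: [0.6, 0.1, -0.3]
grip_width: 0.0854
gripper_force: 0.0
```

Call:
jog_arm --plan "0 0 0 0 0.1 3 0;0 0 0 0 0 3 0;0 0 0 0 0 3 0;0 0 0 0 0 3 0;0 0 0 0 0 3 0;0 0 0 0 0 2 0;0 0 0 0 0 1.5 0;0 0 0 0 0 0.6 0;0 0 0 0 0 0 0;0 0 0 0 0 0 0"

```text
time_s: 4.1
position: [0.4851, -0.2274, 0.0409]
tool_rot: [[0.052, 0.999, 0.001], [0.999, -0.052, -0.0], [-0.0, 0.001, -1.0]]
ft_force: [-0.1, -0.3, 0.3]
grip_width: 0.0854
gripper_force: 0.0
```

Call:
jog_arm --plan "0 0 0 0 0 0 160;0 0 0 0 0 0 200;0 0 0 0 0 0 255;0 0 0 0 0 0 255;0 0 0 0 0 0 255;0 0 0 0 0 0 255;0 0 0 0 0 0 255;0 0 0 0 0 0 255;0 0 0 0 0 0 255;0 0 0 0 0 0 255"

```text
time_s: 4.93
position: [0.4849, -0.2273, 0.0406]
tool_rot: [[0.052, 0.999, 0.0], [0.999, -0.052, -0.0], [-0.0, 0.001, -1.0]]
ft_force: [0.6, 1.0, 3.5]
grip_width: 0.0072
gripper_force: 39.9
```

Call:
jog_arm --plan "0 0 0 0 0 -0.5 255;0 0 0 0 0 -1 255;0 0 0 0 0 -2 255;0 0 0 0 0 -3 255;0 0 0 0 0 -3.5 255;0 0 0 0 0 -3.5 255;0 0 0 0 0 -3.5 255;0 0 0 0 0 -3.5 255;0 0 0 0 0 -2 255;0 0 0 0 0 -0.5 255"

```text
time_s: 5.77
position: [0.4853, -0.2275, 0.2748]
tool_rot: [[0.052, 0.999, 0.006], [0.999, -0.052, -0.004], [-0.004, 0.006, -1.0]]
ft_force: [-0.1, -0.1, -1.6]
grip_width: 0.0071
gripper_force: 39.3
```

Call:
jog_arm --plan "0 0 0 1 0 0 255;0 0 0 2 0 0 255;0 0 0 3 0.2 0 255;0 0 0 3.5 0.2 0 255;0 0 0 3.5 0.2 0 255;0 0 0 3.5 0.2 0 255;0 0 0 3.5 0.2 0 255;0 0 0 3.5 0.2 0 255;0 0 0 3.5 0.2 0 255;0 0 0 3.5 0.2 0 255"

```text
time_s: 6.6
position: [0.5154, 0.079, 0.2682]
tool_rot: [[0.052, 0.999, -0.004], [0.999, -0.052, 0.0], [0.0, -0.004, -1.0]]
ft_force: [0.4, -1.1, -2.7]
grip_width: 0.0074
gripper_force: 39.2
```

Call:
jog_arm --plan "0 0 0 3.5 0.2 0 255;0 0 0 3.5 0.2 0 255;0 0 0 3.5 0.2 0 255;0 0 0 3.5 0.2 0 255;0 0 0 2.5 0 0 255;0 0 0 1.5 0 0 255;0 0 0 0.85 0 0 255;0 0 2 0 0 0 255;0 0 3.1 0 0 0 255;0 0 0 0 0 0 255"

```text
time_s: 7.43
position: [0.5342, 0.2637, 0.2694]
tool_rot: [[0.144, 0.99, -0.002], [0.99, -0.144, -0.001], [-0.001, -0.002, -1.0]]
ft_force: [-0.1, -0.3, -2.0]
grip_width: 0.007
gripper_force: 39.2
```

Call:
jog_arm --plan "0 0 0 0.5 0 2 255;0 0 0 0 0 3 255;0 0 0 0 0 3.3 255;0 0 0 0 0 3 255;0 0 0 0 0 2 255;0 0 0 0 0 1.5 255;0 0 0 0 0 0.5 255;0 0 0 0 0 0 255;0 0 0 0 0 0 255"

```text
time_s: 8.18
position: [0.5356, 0.269, 0.118]
tool_rot: [[0.141, 0.99, 0.001], [0.99, -0.141, 0.0], [0.0, 0.001, -1.0]]
ft_force: [0.6, 0.0, -1.7]
grip_width: 0.0074
gripper_force: 39.1
```

```bash
python3 - <<'E'
from h import *
np.set_printoptions(precision=4,suppress=True)
s=env.observe(); print(s['position'],s['tool_rot'][:,:2].ravel() if hasattr(s['tool_rot'],'ravel') else s['tool_rot'])
T=[]
for c in('top','side'):
    d=cam(c); save(d,c+'1.png')
    if c=='top': a=d['pixels'][150:220,130:240,::-1]
    else: b=d['pixels'][200:340,120:260,::-1]
    for q in('board','dock'):
        for o in models.outline_of(c,q)[:1]:
            P=cloud(d,o['region']); print(c,q,o['confidence'],o['bbox'],len(P),np.median(P,0),np.percentile(P,2,0),np.percentile(P,98,0))
    for q in('foot','foot_a','board_center','dock_slot'):
        for o in models.tip_of(c,q)[:2]: print('tip',q,round(o['confidence'],2),np.round(o['at'],1))
    # predicted axis overlays
    P=cloud(d,np.ones((420,560),bool)); v,u=np.nonzero(d['depth']>0); C=d['pixels'][v,u].astype(int)
    m=(abs(P[:,0]-.535)<.06)&(abs(P[:,1]-.269)<.08)&(P[:,2]>.07)&(P[:,2]<.105)
    Q=P[m]; 
    if len(Q)>5: r=cv2.minAreaRect(Q[:,:2].astype(np.float32)*1000); print('foot/board cloud',len(Q),Q.mean(0),r)
o=np.zeros((600,800,3),np.uint8); a=cv2.resize(a,(440,280),interpolation=cv2.INTER_CUBIC); b=cv2.resize(b,(560,560),interpolation=cv2.INTER_CUBIC)
o=np.zeros((560,800,3),np.uint8); o[:,240:]=b; o[:152,:240]=cv2.resize(a,(240,152)); cv2.imwrite('pics/c1.png',o)
E
```

```text
[0.5356 0.269  0.118 ] [ 0.1408  0.99    0.99   -0.1408  0.0003  0.0008]
top dock 0.74 [182.2, 185.8, 66.8, 18.2] 436 [0.5219 0.2117 0.0149] [0.4968 0.1504 0.006 ] [0.5583 0.2651 0.0703]
tip foot 0.47 [179.3 175.9]
tip foot 0.41 [194.6 183.9]
tip foot_a 0.47 [179.3 175.9]
tip foot_a 0.41 [194.6 183.9]
tip board_center 0.54 [178.6 181.3]
tip dock_slot 0.7 [183.9 180.2]
foot/board cloud 20 [0.5272 0.222  0.0953] ((527.8969116210938, 229.25270080566406), (6.152856826782227, 39.71051025390625), 0.011039926670491695)
side board 0.56 [183.7, 257.6, 46.7, 42.1] 771 [0.5337 0.2851 0.1106] [0.5233 0.2188 0.0866] [0.5445 0.3292 0.1452]
side dock 0.83 [184.8, 279.9, 92.4, 68.9] 2027 [0.5294 0.2736 0.015 ] [ 0.4962  0.1559 -0.0001] [0.5822 0.3849 0.067 ]
tip foot 0.92 [166.1 278.1]
tip foot 0.6 [185.  267.6]
tip foot_a 0.92 [166.1 278.1]
tip foot_a 0.6 [185.  267.6]
tip board_center 0.56 [183.1 253.4]
tip dock_slot 0.66 [187.5 286.7]
foot/board cloud 346 [0.5331 0.2756 0.0949] ((534.0247192382812, 273.0107116699219), (126.49993896484375, 11.075753211975098), 81.02787780761719)
```

View pics/c1.png

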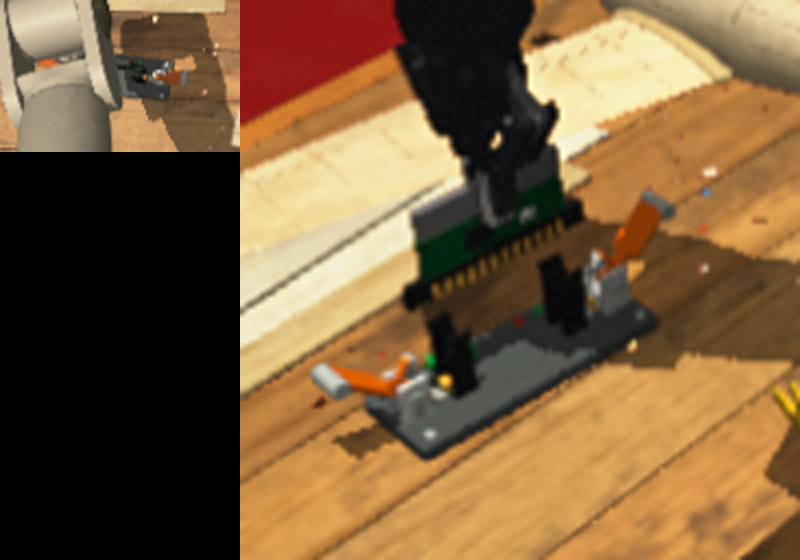

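Call:
jog_arm --plan "0 0 0 -0.1 -0.1 0 255;0 0 0 0 0 1 255;0 0 0 0 0 1 255;0 0 0 0 0 0.4 255;0 0 0 0 0 0.2 255;0 0 0 0 0 0.2 255;0 0 0 0 0 0.2 255;0 0 0 0 0 0.2 255;0 0 0 0 0 0.2 255;0 0 0 0 0 0 255"

```text
time_s: 9.72
position: [0.5343, 0.2686, 0.0832]
tool_rot: [[0.141, 0.99, 0.0], [0.99, -0.141, 0.0], [0.0, 0.0, -1.0]]
ft_force: [0.6, 0.3, -0.7]
grip_width: 0.0076
gripper_force: 39.2
```

Call:
jog_arm --plan "0 0 0 0 0 0.2 255;0 0 0 0 0 0.2 255;0 0 0 0 0 0.2 255;0 0 0 0 0 0.2 255;0 0 0 0 0 0 255"

```text
time_s: 10.13
position: [0.5349, 0.2685, 0.0753]
tool_rot: [[0.141, 0.99, 0.002], [0.99, -0.141, 0.0], [0.001, 0.002, -1.0]]
ft_force: [5.2, 0.1, -1.9]
grip_width: 0.0073
gripper_force: 39.8
```

Call:
jog_arm --plan "0 0 0 0 0.08 0 255;0 0 0 0 0 0 255;0 0 0 0 0 0.2 255;0 0 0 0 0 0 255"

```text
time_s: 10.47
position: [0.5351, 0.2684, 0.0731]
tool_rot: [[0.141, 0.99, 0.0], [0.99, -0.141, 0.0], [0.0, 0.0, -1.0]]
ft_force: [4.4, 1.0, -1.4]
grip_width: 0.007
gripper_force: 39.9
```

Call:
jog_arm --plan "0 0 0 0 0.06 0 255;0 0 0 0 0 0 255;0 0 0 0 0 0 255"

```text
time_s: 10.72
position: [0.5353, 0.2684, 0.0732]
tool_rot: [[0.141, 0.99, -0.001], [0.99, -0.141, 0.0], [0.0, -0.001, -1.0]]
ft_force: [3.0, 0.3, -2.5]
grip_width: 0.0073
gripper_force: 39.6
```

```bash
python3 -c "
from h import *
s=env.observe();print(s['position'],s['ft_force'],s['wrist_torque'])"
```

```text
[0.53529055 0.26842844 0.07315415] [ 2.96329219  0.32216902 -2.49888519] [ 0.17097846 -0.61023727 -0.14712213]
```

Call:
jog_arm --plan "0 0 0 0 0.12 0 255;0 0 0 0 0 0 255;0 0 0 0 0 0 255"

```text
time_s: 10.97
position: [0.5359, 0.268, 0.0729]
tool_rot: [[0.141, 0.99, -0.002], [0.99, -0.141, -0.001], [-0.001, -0.002, -1.0]]
ft_force: [-0.2, -0.8, -2.0]
grip_width: 0.0076
gripper_force: 39.5
```

Call:
jog_arm --plan "0 0 0 0 0.1 0 255;0 0 0 0 0 0 255;0 0 0 0 0 0 255"

```text
time_s: 11.22
position: [0.5372, 0.268, 0.0731]
tool_rot: [[0.141, 0.99, -0.001], [0.99, -0.141, -0.0], [-0.0, -0.001, -1.0]]
ft_force: [-1.1, -0.2, -2.4]
grip_width: 0.0075
gripper_force: 39.5
```

Call:
jog_arm --plan "0 0 0 0 -0.03 0.2 255;0 0 0 0 0 0.2 255;0 0 0 0 0 0.2 255;0 0 0 0 0 0.2 255;0 0 0 0 0 0.1 255;0 0 0 0 0 0 255;0 0 0 0 0 0 255"

```text
time_s: 11.8
position: [0.5372, 0.268, 0.0641]
tool_rot: [[0.141, 0.99, -0.001], [0.99, -0.141, -0.0], [-0.0, -0.001, -1.0]]
ft_force: [-0.8, -0.0, -3.1]
grip_width: 0.0071
gripper_force: 39.4
```

Call:
jog_arm --plan "0 0 0 0 0 0.1 255;0 0 0 0 0 0.1 255;0 0 0 0 0 0.05 255;0 0 0 0 0 0 255;0 0 0 0 0 0 255"

```text
time_s: 12.22
position: [0.5373, 0.2681, 0.0618]
tool_rot: [[0.141, 0.99, -0.0], [0.99, -0.141, 0.0], [-0.0, -0.0, -1.0]]
ft_force: [-1.3, 0.6, -2.1]
grip_width: 0.0073
gripper_force: 39.6
```

Call:
jog_arm --plan "0 0 0 0 0 0.1 255;0 0 0 0 0 0.1 255;0 0 0 0 0 0 255;0 0 0 0 0 0 255"

```text
time_s: 12.55
position: [0.5373, 0.268, 0.0597]
tool_rot: [[0.141, 0.99, -0.0], [0.99, -0.141, -0.0], [-0.0, -0.0, -1.0]]
ft_force: [-2.8, 1.3, -1.6]
grip_width: 0.0073
gripper_force: 39.6
```

Call:
jog_arm --plan "0 0 0 0 0 0.1 255;0 0 0 0 0 0.05 255;0 0 0 0 0 0 255;0 0 0 0 0 0 255"

```text
time_s: 12.88
position: [0.5373, 0.268, 0.0583]
tool_rot: [[0.141, 0.99, -0.0], [0.99, -0.141, 0.0], [-0.0, -0.0, -1.0]]
ft_force: [-2.3, 0.3, -0.7]
grip_width: 0.0076
gripper_force: 39.8
```

Call:
jog_arm --plan "0 0 0 0 -0.05 0.05 255;0 0 0 0 0 0.05 255;0 0 0 0 0 0 255;0 0 0 0 0 0 255"

```text
time_s: 13.22
position: [0.5372, 0.2681, 0.0577]
tool_rot: [[0.141, 0.99, 0.001], [0.99, -0.141, 0.0], [0.0, 0.001, -1.0]]
ft_force: [-3.0, -1.9, 3.8]
grip_width: 0.0073
gripper_force: 40.4
```

Call:
jog_arm --plan "0 0 0 0 0 0.05 255;0 0 0 0 0 0 255;0 0 0 0 0 0 255"

```text
time_s: 13.47
position: [0.537, 0.2678, 0.0565]
tool_rot: [[0.141, 0.99, 0.0], [0.99, -0.141, -0.001], [-0.001, 0.0, -1.0]]
ft_force: [-0.4, -2.2, -1.1]
grip_width: 0.0076
gripper_force: 39.6
```

Call:
jog_arm --plan "0 0 0 -0.03 0 0.03 255;0 0 0 0 0 0 255;0 0 0 0 0 0 255"

```text
time_s: 13.72
position: [0.5369, 0.2678, 0.0564]
tool_rot: [[0.141, 0.99, 0.0], [0.99, -0.141, -0.0], [-0.0, 0.0, -1.0]]
ft_force: [-0.1, -2.2, -1.9]
grip_width: 0.0074
gripper_force: 39.5
```

```bash
python3 - <<'E'
from h import *
np.set_printoptions(precision=4,suppress=True)
s=env.observe();print(s['position'],s['ft_force'],s['wrist_torque'])
d=cam('side'); save(d,'side2.png')
o=models.outline_of('side','board')
for q in o[:1]:
    P=cloud(d,q['region']); print(q['confidence'],len(P),np.percentile(P[:,2],[90,95,98,99,100]))
cv2.imwrite('pics/c2.png',cv2.resize(d['pixels'][220:330,120:250,::-1],(700,592),interpolation=cv2.INTER_CUBIC))
E
```

```text
[0.5369 0.2678 0.0564] [-0.124  -2.185  -1.8532] [-0.3463 -0.0805 -0.0228]
0.82 598 [0.081  0.0846 0.0862 0.0867 0.0882]
```

View pics/c2.png

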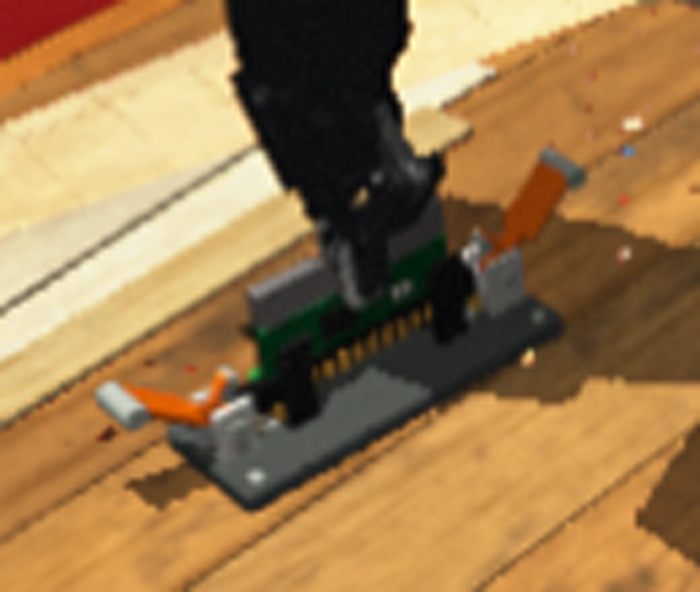

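Call:
jog_arm --plan "0 0 0 0 0 0.04 255;0 0 0 0 0 0 255;0 0 0 0 0 0 255"

```text
time_s: 14.07
position: [0.5369, 0.2678, 0.0562]
tool_rot: [[0.141, 0.99, 0.0], [0.99, -0.141, -0.0], [0.0, 0.0, -1.0]]
ft_force: [1.0, -1.8, -1.7]
grip_width: 0.0072
gripper_force: 39.6
```

Call:
jog_arm --plan "0 0 0 0 0 0 215;0 0 0 0 0 0 200;0 0 0 0 0 0 180;0 0 0 0 0 0 120;0 0 0 0 0 0 60;0 0 0 0 0 0 0;0 0 0 0 0 0 0;0 0 0 0 0 0 0"

```text
time_s: 14.73
position: [0.5368, 0.2678, 0.0562]
tool_rot: [[0.141, 0.99, 0.0], [0.99, -0.141, 0.0], [0.0, 0.0, -1.0]]
ft_force: [0.4, 0.3, 0.9]
grip_width: 0.0833
gripper_force: 0.0
```

Call:
jog_arm --plan "0 0 0 0 0 -1 0;0 0 0 0 0 -2 0;0 0 0 0 0 -3 0;0 0 0 0 0 -3 0;0 0 0 0 0 -2 0;0 0 0 0 0 -1 0;0 0 0 0 0 0 255;0 0 0 0 0 0 255;0 0 0 0 0 0 255;0 0 0 0 0 0 255"

```text
time_s: 15.57
position: [0.5363, 0.2677, 0.1746]
tool_rot: [[0.141, 0.99, -0.003], [0.99, -0.141, -0.001], [-0.001, -0.003, -1.0]]
ft_force: [0.1, -0.1, 0.1]
grip_width: 0.0386
gripper_force: 0.0
```

```bash
python3 - <<'E'
from h import *
np.set_printoptions(precision=4,suppress=True)
s=env.observe();print(s['position'],s['ft_force'],s['grip_width'])
R=np.array([[.99,.141],[-.141,.99]]); c0=np.array([.5369,.2678])
for c in('side','top'):
    d=cam(c); save(d,c+'3.png')
    P=cloud(d,np.ones((420,560),bool)); v,u=np.nonzero(d['depth']>0); C=d['pixels'][v,u].astype(int)
    L=(P[:,:2]-c0)@np.array([[.99,.141],[-.141,.99]])
    near=(abs(L[:,0])<.025)
    b=near&(abs(L[:,0])<.012)&(abs(L[:,1])<.06)&(P[:,2]>.064)&(P[:,2]<.1)
    print(c,'bar n',b.sum(),'t range',np.percentile(L[b,1],[2,98]) if b.any() else '', 'topz',np.percentile(P[b,2],[95,99]) if b.any() else '')
    for sgn in(1,-1):
        o=near&(L[:,1]*sgn>.075)&(L[:,1]*sgn<.15)&(P[:,2]>.03)&(P[:,2]<.1)
        gray=o&(C.max(1)-C.min(1)<40); 
        for n,m in(('paddle',o&~gray),('roller',gray)):
            if m.sum()>2: print(sgn,n,m.sum(),'t',np.percentile(L[m,1],[5,50,95]),'z',np.percentile(P[m,2],[5,50,95]),'x',np.percentile(L[m,0],[5,50,95]))
cv2.imwrite('pics/c3.png',cv2.resize(cv2.imread('pics/side3.png')[220:330,120:250],(700,592),interpolation=cv2.INTER_CUBIC))
E
```

```text
[0.5363 0.2677 0.1746] [ 0.1148 -0.0683  0.1195] 0.0385804320846171
side bar n 338 t range [-0.044   0.0514] topz [0.0857 0.0865]
1 paddle 96 t [0.077  0.0985 0.1159] z [0.0396 0.0519 0.0667] x [-0.0122 -0.0048  0.0067]
1 roller 65 t [0.0777 0.1195 0.1244] z [0.0326 0.0653 0.0691] x [-0.0124 -0.0072  0.0097]
-1 paddle 129 t [-0.1128 -0.0984 -0.078 ] z [0.0391 0.0527 0.0659] x [-0.0133 -0.0036  0.0068]
-1 roller 38 t [-0.1209 -0.1158 -0.0762] z [0.0305 0.0649 0.0691] x [-0.0142 -0.0097  0.0062]
top bar n 37 t range [-0.0471 -0.0041] topz [0.0872 0.0895]
1 paddle 38 t [0.0956 0.1074 0.1167] z [0.0505 0.0605 0.0678] x [-0.0122 -0.0008  0.0071]
1 roller 18 t [0.1149 0.1198 0.1242] z [0.0648 0.0667 0.072 ] x [-0.0123 -0.0016  0.0089]
-1 paddle 60 t [-0.114  -0.0981 -0.0785] z [0.04   0.0538 0.0699] x [-0.0112 -0.0013  0.0091]
-1 roller 28 t [-0.1231 -0.1173 -0.0773] z [0.0317 0.0652 0.0747] x [-0.0117 -0.0018  0.0087]
```

View pics/c3.png

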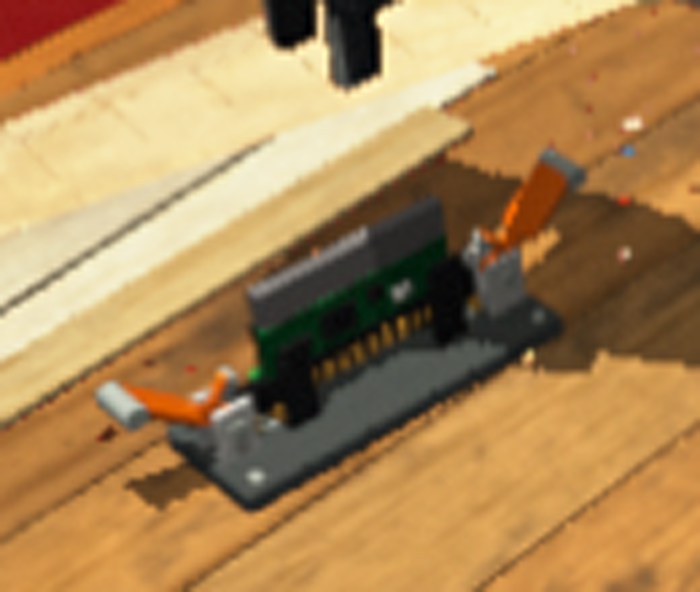

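Call:
jog_arm --plan "0 0 0 2 0 0 255;0 0 0 3.2 0 0 255;0 0 0 3.2 0 0 255;0 0 0 3.2 0 0 255;0 0 0 2.2 0 0 255;0 0 0 1 0 2 255;0 0 0 0 0 3.2 255;0 0 0 0 0 3.2 255;0 0 0 0 0 2.5 255;0 0 0 0 0 1.5 255"

```text
time_s: 16.5
position: [0.5562, 0.4137, 0.0478]
tool_rot: [[0.141, 0.99, -0.005], [0.99, -0.141, -0.003], [-0.003, -0.005, -1.0]]
ft_force: [0.0, 0.5, 0.8]
grip_width: 0.0001
gripper_force: 0.0
```

Call:
jog_arm --plan "0 0 0 -0.3 0 0 255;0 0 0 -0.2 0 0 255;0 0 0 -0.2 0 0 255;0 0 0 -0.1 0 0 255;0 0 0 0 0 0 255"

```text
time_s: 16.92
position: [0.5571, 0.4064, 0.0536]
tool_rot: [[0.141, 0.99, 0.002], [0.99, -0.141, 0.001], [0.001, 0.002, -1.0]]
ft_force: [-0.4, 0.5, 0.6]
grip_width: -0.0002
gripper_force: 0.0
```

Call:
jog_arm --plan "0 0 0 -0.2 0 0 255;0 0 0 -0.2 0 -0.15 255;0 0 0 -0.2 0 -0.2 255;0 0 0 -0.2 0 -0.2 255;0 0 0 -0.2 0 -0.2 255;0 0 0 0 0 0 255"

```text
time_s: 17.42
position: [0.5555, 0.3969, 0.0608]
tool_rot: [[0.141, 0.99, 0.002], [0.99, -0.141, 0.002], [0.002, 0.002, -1.0]]
ft_force: [0.2, 3.1, 1.4]
grip_width: 0.0002
gripper_force: 1.9
```

Call:
jog_arm --plan "0 0 0 -0.2 0 -0.2 255;0 0 0 -0.2 0 -0.17 255;0 0 0 -0.2 0 -0.15 255;0 0 0 -0.2 0 -0.13 255;0 0 0 -0.2 0 -0.12 255;0 0 0 -0.2 0 -0.1 255;0 0 0 -0.2 0 -0.1 255;0 0 0 0 0 0 255"

```text
time_s: 18.08
position: [0.5531, 0.382, 0.0694]
tool_rot: [[0.141, 0.99, -0.0], [0.99, -0.141, -0.001], [-0.001, -0.0, -1.0]]
ft_force: [0.4, 0.7, 0.4]
grip_width: 0.0
gripper_force: 0.2
```

Call:
jog_arm --plan "0 0 0 -0.1 0 -0.05 255;0 0 0 -0.1 0 -0.05 255;0 0 0 -0.1 0 -0.05 255;0 0 0 -0.1 0 -0.04 255;0 0 0 0 0 0 255"

```text
time_s: 18.5
position: [0.5525, 0.3785, 0.0712]
tool_rot: [[0.141, 0.99, -0.0], [0.99, -0.141, -0.0], [-0.0, -0.0, -1.0]]
ft_force: [-0.8, 1.3, 0.3]
grip_width: 0.0
gripper_force: 0.4
```

Call:
jog_arm --plan "0 0 0 -0.1 0 -0.04 255;0 0 0 -0.1 0 -0.03 255;0 0 0 0 0 0 255"

```text
time_s: 18.75
position: [0.5523, 0.3766, 0.072]
tool_rot: [[0.141, 0.99, -0.0], [0.99, -0.141, -0.0], [-0.0, -0.0, -1.0]]
ft_force: [-0.1, 1.0, 0.7]
grip_width: 0.0001
gripper_force: 0.6
```

Call:
jog_arm --plan "0 0 0 -0.1 0 -0.03 255;0 0 0 -0.05 0 -0.02 255;0 0 0 0 0 0 255"

```text
time_s: 19.0
position: [0.5521, 0.3752, 0.0725]
tool_rot: [[0.141, 0.99, -0.0], [0.99, -0.141, -0.0], [-0.0, -0.0, -1.0]]
ft_force: [0.7, 1.3, 0.2]
grip_width: 0.0001
gripper_force: 0.7
```

Call:
jog_arm --plan "0 0 0 -0.1 0 -0.03 255;0 0 0 -0.05 0 -0.02 255;0 0 0 0 0 0 255"

```text
time_s: 19.25
position: [0.5519, 0.3736, 0.073]
tool_rot: [[0.141, 0.99, -0.0], [0.99, -0.141, -0.0], [-0.0, -0.0, -1.0]]
ft_force: [0.2, 2.1, 0.3]
grip_width: -0.0002
gripper_force: 0.7
```

Call:
jog_arm --plan "0 0 0 -0.1 0 -0.03 255;0 0 0 -0.05 0 -0.02 255;0 0 0 0 0 0 255"

```text
time_s: 19.5
position: [0.5517, 0.3722, 0.0734]
tool_rot: [[0.141, 0.99, -0.0], [0.99, -0.141, 0.0], [0.0, -0.0, -1.0]]
ft_force: [0.2, 1.3, 0.2]
grip_width: -0.0001
gripper_force: 0.9
```

Call:
jog_arm --plan "0 0 0 -0.1 0 -0.02 255;0 0 0 -0.05 0 -0.01 255;0 0 0 0 0 0 255"

```text
time_s: 19.75
position: [0.5515, 0.371, 0.0739]
tool_rot: [[0.141, 0.99, 0.0], [0.99, -0.141, 0.001], [0.001, 0.0, -1.0]]
ft_force: [0.3, 4.6, 0.5]
grip_width: 0.0005
gripper_force: 2.1
```

Call:
jog_arm --plan "0 0 0 -0.1 0 -0.02 255;0 0 0 -0.05 0 -0.01 255;0 0 0 0 0 0 255"

```text
time_s: 20.0
position: [0.5513, 0.3699, 0.0742]
tool_rot: [[0.141, 0.99, 0.001], [0.99, -0.141, 0.001], [0.001, 0.0, -1.0]]
ft_force: [0.6, 6.9, 0.6]
grip_width: 0.0
gripper_force: 2.9
```

Call:
jog_arm --plan "0 0 0 -0.05 0 -0.01 255;0 0 0 -0.05 0 -0.01 255;0 0 0 0 0 0 255"

```text
time_s: 20.25
position: [0.5512, 0.369, 0.0745]
tool_rot: [[0.141, 0.99, 0.001], [0.99, -0.141, 0.001], [0.002, 0.001, -1.0]]
ft_force: [-0.2, 6.5, 1.3]
grip_width: -0.0001
gripper_force: 3.1
```

Call:
jog_arm --plan "0 0 0 -0.06 0 0 255;0 0 0 -0.06 0 0 255;0 0 0 0 0 0 255"

```text
time_s: 20.5
position: [0.5511, 0.368, 0.0747]
tool_rot: [[0.141, 0.99, 0.001], [0.99, -0.141, 0.002], [0.002, 0.001, -1.0]]
ft_force: [0.9, 6.6, 2.6]
grip_width: 0.0001
gripper_force: 3.4
```

Call:
jog_arm --plan "0 0 0 -0.06 0 -0.02 255;0 0 0 -0.06 0 -0.02 255;0 0 0 0 0 0 255"

```text
time_s: 20.75
position: [0.5509, 0.3667, 0.0751]
tool_rot: [[0.141, 0.99, 0.001], [0.99, -0.141, 0.002], [0.002, 0.001, -1.0]]
ft_force: [-0.4, 7.0, 2.0]
grip_width: 0.0003
gripper_force: 3.3
```

Call:
jog_arm --plan "0 0 0 -0.06 0 -0.02 255;0 0 0 -0.06 0 -0.02 255;0 0 0 0 0 0 255"

```text
time_s: 21.0
position: [0.5507, 0.3655, 0.0754]
tool_rot: [[0.141, 0.99, 0.001], [0.99, -0.141, 0.002], [0.002, 0.001, -1.0]]
ft_force: [0.2, 7.2, 2.3]
grip_width: -0.0
gripper_force: 3.3
```

Call:
jog_arm --plan "0 0 0 -0.06 0 -0.01 255;0 0 0 -0.06 0 -0.01 255;0 0 0 0 0 0 255"

```text
time_s: 21.25
position: [0.5506, 0.3644, 0.0757]
tool_rot: [[0.141, 0.99, 0.001], [0.99, -0.141, 0.002], [0.002, 0.001, -1.0]]
ft_force: [-0.1, 6.6, 1.3]
grip_width: -0.0
gripper_force: 3.4
```

Call:
jog_arm --plan "0 0 0 -0.06 0 -0.01 255;0 0 0 -0.06 0 -0.01 255;0 0 0 0 0 0 255"

```text
time_s: 21.5
position: [0.5504, 0.3632, 0.0759]
tool_rot: [[0.141, 0.99, 0.001], [0.99, -0.141, 0.002], [0.002, 0.001, -1.0]]
ft_force: [0.1, 7.4, 2.3]
grip_width: 0.0003
gripper_force: 3.4
```

Call:
jog_arm --plan "0 0 0 -0.06 0 -0.01 255;0 0 0 -0.06 0 -0.01 255;0 0 0 0 0 0 255"

```text
time_s: 21.75
position: [0.5502, 0.362, 0.0761]
tool_rot: [[0.141, 0.99, 0.001], [0.99, -0.141, 0.002], [0.002, 0.001, -1.0]]
ft_force: [0.6, 6.9, 2.8]
grip_width: 0.0002
gripper_force: 3.4
```

Call:
jog_arm --plan "0 0 0 -0.06 0 -0.01 255;0 0 0 -0.06 0 -0.01 255;0 0 0 0 0 0 255"

```text
time_s: 22.0
position: [0.55, 0.3609, 0.0763]
tool_rot: [[0.141, 0.99, 0.001], [0.99, -0.141, 0.002], [0.002, 0.001, -1.0]]
ft_force: [-0.2, 7.3, 2.0]
grip_width: 0.0005
gripper_force: 3.5
```

Call:
jog_arm --plan "0 0 0 -0.06 0 -0.01 255;0 0 0 -0.06 0 -0.01 255;0 0 0 0 0 0 255"

```text
time_s: 22.25
position: [0.5499, 0.3597, 0.0765]
tool_rot: [[0.141, 0.99, 0.001], [0.99, -0.141, 0.002], [0.002, 0.001, -1.0]]
ft_force: [0.6, 6.2, 1.3]
grip_width: 0.0002
gripper_force: 3.6
```

Call:
jog_arm --plan "0 0 0 -0.06 0 0 255;0 0 0 -0.06 0 0 255;0 0 0 0 0 0 255"

```text
time_s: 22.5
position: [0.5497, 0.3586, 0.0766]
tool_rot: [[0.141, 0.99, 0.001], [0.99, -0.141, 0.002], [0.002, 0.001, -1.0]]
ft_force: [-0.2, 8.3, 1.2]
grip_width: 0.0004
gripper_force: 3.7
```

Call:
jog_arm --plan "0 0 0 -0.06 0 0 255;0 0 0 -0.05 0 0 255;0 0 0 0 0 0 255"

```text
time_s: 22.75
position: [0.5496, 0.3575, 0.0766]
tool_rot: [[0.14, 0.99, 0.001], [0.99, -0.14, 0.002], [0.002, 0.001, -1.0]]
ft_force: [-0.6, 7.8, 4.0]
grip_width: -0.0001
gripper_force: 3.8
```

Call:
jog_arm --plan "0 0 0 -0.06 0 0 255;0 0 0 -0.05 0 0 255;0 0 0 0 0 0 255"

```text
time_s: 23.0
position: [0.5495, 0.3565, 0.0767]
tool_rot: [[0.141, 0.99, 0.001], [0.99, -0.141, 0.002], [0.002, 0.001, -1.0]]
ft_force: [-0.1, 7.1, 1.7]
grip_width: -0.0003
gripper_force: 3.8
```

Call:
jog_arm --plan "0 0 0 -0.06 0 0 255;0 0 0 -0.05 0 0 255;0 0 0 0 0 0 255"

```text
time_s: 23.25
position: [0.5493, 0.3555, 0.0767]
tool_rot: [[0.141, 0.99, 0.002], [0.99, -0.141, 0.002], [0.003, 0.001, -1.0]]
ft_force: [-0.7, 8.3, 3.9]
grip_width: 0.0001
gripper_force: 3.9
```

Call:
jog_arm --plan "0 0 0 -0.05 0 0 255;0 0 0 -0.05 0 0 255;0 0 0 0 0 0 255"

```text
time_s: 23.5
position: [0.5492, 0.3545, 0.0768]
tool_rot: [[0.14, 0.99, 0.002], [0.99, -0.14, 0.003], [0.003, 0.001, -1.0]]
ft_force: [-0.2, 8.1, 3.2]
grip_width: -0.0
gripper_force: 4.1
```

Call:
jog_arm --plan "0 0 0 -0.05 0 0.01 255;0 0 0 -0.05 0 0.01 255;0 0 0 0 0 0 255"

```text
time_s: 23.75
position: [0.5492, 0.3536, 0.0766]
tool_rot: [[0.14, 0.99, 0.002], [0.99, -0.14, 0.003], [0.003, 0.001, -1.0]]
ft_force: [1.1, 9.5, 3.3]
grip_width: -0.0002
gripper_force: 4.3
```

Call:
jog_arm --plan "0 0 0 -0.04 0 0.01 255;0 0 0 -0.04 0 0.01 255;0 0 0 0 0 0 255"

```text
time_s: 24.0
position: [0.5491, 0.3529, 0.0765]
tool_rot: [[0.14, 0.99, 0.002], [0.99, -0.14, 0.003], [0.003, 0.002, -1.0]]
ft_force: [0.5, 8.7, 3.8]
grip_width: -0.0001
gripper_force: 4.4
```

Call:
jog_arm --plan "0 0 0 -0.04 0 0 255;0 0 0 -0.04 0 0 255;0 0 0 0 0 0 255"

```text
time_s: 24.25
position: [0.549, 0.352, 0.0765]
tool_rot: [[0.14, 0.99, 0.002], [0.99, -0.14, 0.003], [0.003, 0.002, -1.0]]
ft_force: [0.5, 8.4, 3.7]
grip_width: -0.0
gripper_force: 4.4
```

Call:
jog_arm --plan "0 0 0 -0.05 0 0 255;0 0 0 -0.04 0 0 255;0 0 0 0 0 0 255"

```text
time_s: 24.5
position: [0.5489, 0.3514, 0.0765]
tool_rot: [[0.14, 0.99, 0.002], [0.99, -0.14, 0.003], [0.004, 0.002, -1.0]]
ft_force: [1.1, 9.5, 3.3]
grip_width: 0.0001
gripper_force: 4.9
```

Call:
jog_arm --plan "0 0 0 -0.05 0 0 255;0 0 0 0 0 0 255;0 0 0 0 0 0 255"

```text
time_s: 24.75
position: [0.5489, 0.3511, 0.0765]
tool_rot: [[0.14, 0.99, 0.002], [0.99, -0.14, 0.004], [0.004, 0.002, -1.0]]
ft_force: [0.2, 10.5, 3.1]
grip_width: 0.0
gripper_force: 5.3
```

Call:
jog_arm --plan "0 0 0 -0.04 0 0 255;0 0 0 0 0 0 255;0 0 0 0 0 0 255"

```text
time_s: 25.0
position: [0.5488, 0.3508, 0.0765]
tool_rot: [[0.14, 0.99, 0.003], [0.99, -0.14, 0.004], [0.004, 0.002, -1.0]]
ft_force: [0.8, 11.3, 1.8]
grip_width: 0.0003
gripper_force: 5.7
```

Call:
jog_arm --plan "0 0 0 -0.03 0 0 255;0 0 0 0 0 0 255;0 0 0 0 0 0 255"

```text
time_s: 25.25
position: [0.5488, 0.3507, 0.0765]
tool_rot: [[0.14, 0.99, 0.003], [0.99, -0.14, 0.004], [0.004, 0.002, -1.0]]
ft_force: [1.1, 12.0, 2.8]
grip_width: 0.0002
gripper_force: 6.0
```

Call:
jog_arm --plan "0 0 0 1 0 0 255;0 0 0 2 0 -1 255;0 0 0 0 0 -3 255;0 0 0 0 0 -3 255;0 0 0 0 0 -3 255;0 0 0 -2 0 0 255;0 0 0 -3 0 0 255;0 0 0 -3.5 0 0 255;0 0 0 -3.5 0 0 255;0 0 0 -3.5 0 0 255"

```text
time_s: 26.08
position: [0.5299, 0.2232, 0.1753]
tool_rot: [[0.14, 0.99, -0.001], [0.99, -0.14, -0.002], [-0.002, -0.001, -1.0]]
ft_force: [1.2, 0.0, -0.1]
grip_width: 0.0002
gripper_force: 0.0
```

Call:
jog_arm --plan "0 0 0 -3.5 0 0 255;0 0 0 -3 0 0 255;0 0 0 -2.5 0 0 255;0 0 0 -1.5 0 0 255;0 0 0 0 0 2 255;0 0 0 0 0 3.4 255;0 0 0 0 0 3.4 255;0 0 0 0 0 2.5 255;0 0 0 0 0 1 255;0 0 0 0 0 0 255"

```text
time_s: 26.92
position: [0.5148, 0.1207, 0.0507]
tool_rot: [[0.141, 0.99, -0.005], [0.99, -0.141, -0.001], [-0.001, -0.005, -1.0]]
ft_force: [0.4, -0.3, 0.1]
grip_width: -0.0001
gripper_force: 0.0
```

```bash
python3 - <<'E'
from h import *
np.set_printoptions(precision=4,suppress=True)
s=env.observe();p=s['position'];print(p,s['ft_force'],s['tool_rot'])
print('TCP t',(p[0]-.5369)*.141+(p[1]-.2678)*.99,'n',(p[0]-.5369)*.99-(p[1]-.2678)*.141)
d=cam('side'); save(d,'side4.png')
cv2.imwrite('pics/c4.png',cv2.resize(d['pixels'][220:330,120:250,::-1],(700,592),interpolation=cv2.INTER_CUBIC))
E
```

```text
[0.5148 0.1207 0.0507] [ 0.4298 -0.3041  0.1055] [[ 0.1408  0.99   -0.005 ]
 [ 0.99   -0.1408 -0.0007]
 [-0.0014 -0.0049 -1.    ]]
TCP t -0.14871658948302469 n -0.0011452632069854987
```

View pics/c4.png

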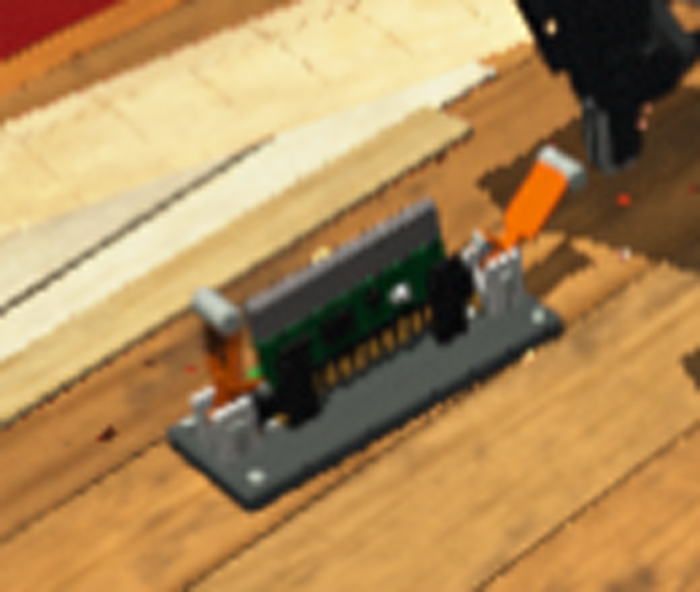

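Call:
jog_arm --plan "0 0 0 0.4 0 0 255;0 0 0 0.4 0 0.05 255;0 0 0 0.2 0 0 255;0 0 0 0.2 0 -0.1 255;0 0 0 0.2 0 -0.25 255;0 0 0 0.2 0 -0.25 255;0 0 0 0.2 0 -0.25 255;0 0 0 0 0 0 255"

```text
time_s: 27.63
position: [0.5187, 0.1391, 0.0613]
tool_rot: [[0.141, 0.99, 0.001], [0.99, -0.141, -0.0], [0.0, 0.001, -1.0]]
ft_force: [0.6, -0.7, 0.5]
grip_width: 0.0004
gripper_force: 0.1
```

Call:
jog_arm --plan "0 0 0 0.2 0 -0.2 255;0 0 0 0.2 0 -0.2 255;0 0 0 0.2 0 -0.15 255;0 0 0 0.2 0 -0.15 255;0 0 0 0.2 0 -0.13 255;0 0 0 0.2 0 -0.12 255;0 0 0 0.2 0 -0.1 255;0 0 0 0 0 0 255"

```text
time_s: 28.3
position: [0.5205, 0.1532, 0.0713]
tool_rot: [[0.141, 0.99, 0.0], [0.99, -0.141, 0.0], [0.0, 0.0, -1.0]]
ft_force: [-0.3, -0.9, -0.7]
grip_width: 0.0003
gripper_force: 0.2
```

Call:
jog_arm --plan "0 0 0 0.15 0 -0.06 255;0 0 0 0.15 0 -0.05 255;0 0 0 0.15 0 -0.04 255;0 0 0 0.15 0 -0.03 255;0 0 0 0 0 0 255"

```text
time_s: 28.72
position: [0.5213, 0.159, 0.073]
tool_rot: [[0.141, 0.99, 0.0], [0.99, -0.141, 0.0], [0.0, 0.0, -1.0]]
ft_force: [-0.1, -0.5, 0.6]
grip_width: 0.0002
gripper_force: 0.3
```

Call:
jog_arm --plan "0 0 0 0.1 0 -0.02 255;0 0 0 0.1 0 -0.02 255;0 0 0 0 0 0 255"

```text
time_s: 28.97
position: [0.5216, 0.1608, 0.0733]
tool_rot: [[0.141, 0.99, 0.0], [0.99, -0.141, 0.0], [0.0, 0.0, -1.0]]
ft_force: [-0.8, -1.3, -0.1]
grip_width: -0.0
gripper_force: 0.5
```

Call:
jog_arm --plan "0 0 0 0.1 0 -0.02 255;0 0 0 0.1 0 -0.02 255;0 0 0 0.1 0 -0.02 255;0 0 0 0 0 0 255"

```text
time_s: 29.3
position: [0.522, 0.1636, 0.074]
tool_rot: [[0.141, 0.99, 0.0], [0.99, -0.141, -0.0], [-0.0, 0.0, -1.0]]
ft_force: [-0.9, -2.7, 0.3]
grip_width: 0.0001
gripper_force: 1.1
```

Call:
jog_arm --plan "0 0 0 0.1 0 -0.02 255;0 0 0 0.1 0 -0.02 255;0 0 0 0 0 0 255"

```text
time_s: 29.55
position: [0.5223, 0.1653, 0.0744]
tool_rot: [[0.141, 0.99, -0.0], [0.99, -0.141, -0.001], [-0.001, 0.0, -1.0]]
ft_force: [-0.6, -4.7, 2.9]
grip_width: -0.0
gripper_force: 2.4
```

Call:
jog_arm --plan "0 0 0 0.07 0 -0.02 255;0 0 0 0.07 0 -0.02 255;0 0 0 0.07 0 -0.02 255;0 0 0 0.07 0 -0.01 255;0 0 0 0.07 0 -0.01 255;0 0 0 0 0 0 255"

```text
time_s: 30.05
position: [0.5228, 0.1686, 0.0752]
tool_rot: [[0.141, 0.99, -0.0], [0.99, -0.141, -0.001], [-0.001, 0.0, -1.0]]
ft_force: [-0.9, -6.2, 2.5]
grip_width: -0.0002
gripper_force: 3.0
```

Call:
jog_arm --plan "0 0 0 0.07 0 -0.02 255;0 0 0 0.07 0 -0.02 255;0 0 0 0.07 0 -0.02 255;0 0 0 0.07 0 -0.01 255;0 0 0 0.07 0 -0.01 255;0 0 0 0 0 0 255"

```text
time_s: 30.55
position: [0.5233, 0.1721, 0.0761]
tool_rot: [[0.141, 0.99, -0.0], [0.99, -0.141, -0.001], [-0.001, 0.0, -1.0]]
ft_force: [-0.2, -5.8, 1.9]
grip_width: -0.0002
gripper_force: 3.0
```

Call:
jog_arm --plan "0 0 0 0.07 0 -0.01 255;0 0 0 0.07 0 -0.01 255;0 0 0 0.07 0 -0.01 255;0 0 0 0.07 0 0 255;0 0 0 0.07 0 0 255;0 0 0 0 0 0 255"

```text
time_s: 31.05
position: [0.5238, 0.1755, 0.0764]
tool_rot: [[0.141, 0.99, 0.0], [0.99, -0.141, -0.001], [-0.001, 0.0, -1.0]]
ft_force: [-0.7, -6.3, 1.9]
grip_width: -0.0
gripper_force: 3.0
```

Call:
jog_arm --plan "0 0 0 0.07 0 0 255;0 0 0 0.07 0 0 255;0 0 0 0.06 0 0 255;0 0 0 0 0 0 255"

```text
time_s: 31.38
position: [0.5241, 0.1775, 0.0764]
tool_rot: [[0.141, 0.99, 0.0], [0.99, -0.141, -0.001], [-0.001, 0.0, -1.0]]
ft_force: [0.3, -5.3, 3.0]
grip_width: 0.0
gripper_force: 3.0
```

Call:
jog_arm --plan "0 0 0 0.06 0 0 255;0 0 0 0.06 0 0 255;0 0 0 0 0 0 255"

```text
time_s: 31.63
position: [0.5243, 0.1787, 0.0764]
tool_rot: [[0.141, 0.99, 0.0], [0.99, -0.141, -0.001], [-0.001, 0.0, -1.0]]
ft_force: [-1.0, -5.9, 3.3]
grip_width: -0.0003
gripper_force: 3.0
```

Call:
jog_arm --plan "0 0 0 0.06 0 0 255;0 0 0 0.06 0 0 255;0 0 0 0 0 0 255"

```text
time_s: 31.88
position: [0.5244, 0.1799, 0.0764]
tool_rot: [[0.141, 0.99, 0.0], [0.99, -0.141, -0.001], [-0.001, 0.0, -1.0]]
ft_force: [-0.4, -5.1, 2.5]
grip_width: 0.0005
gripper_force: 3.0
```

Call:
jog_arm --plan "0 0 0 0.06 0 0 255;0 0 0 0.06 0 0 255;0 0 0 0 0 0 255"

```text
time_s: 32.13
position: [0.5246, 0.181, 0.0764]
tool_rot: [[0.141, 0.99, 0.0], [0.99, -0.141, -0.001], [-0.001, 0.0, -1.0]]
ft_force: [-0.7, -5.6, 3.0]
grip_width: -0.0001
gripper_force: 3.0
```

Call:
jog_arm --plan "0 0 0 0.06 0 0.01 255;0 0 0 0.06 0 0.01 255;0 0 0 0 0 0 255"

```text
time_s: 32.38
position: [0.5248, 0.1822, 0.0761]
tool_rot: [[0.141, 0.99, -0.0], [0.99, -0.141, -0.001], [-0.001, 0.0, -1.0]]
ft_force: [-0.9, -5.7, 1.9]
grip_width: -0.0001
gripper_force: 2.9
```

Call:
jog_arm --plan "0 0 0 0.06 0 0.01 255;0 0 0 0.06 0 0.01 255;0 0 0 0 0 0 255"

```text
time_s: 32.63
position: [0.5249, 0.1834, 0.0759]
tool_rot: [[0.141, 0.99, -0.0], [0.99, -0.141, -0.001], [-0.001, 0.0, -1.0]]
ft_force: [-1.1, -5.7, 1.9]
grip_width: -0.0001
gripper_force: 2.9
```

Call:
jog_arm --plan "0 0 0 0.06 0 0.01 255;0 0 0 0.06 0 0.01 255;0 0 0 0 0 0 255"

```text
time_s: 32.88
position: [0.5251, 0.1846, 0.0757]
tool_rot: [[0.141, 0.99, -0.0], [0.99, -0.141, -0.001], [-0.001, 0.0, -1.0]]
ft_force: [-0.2, -5.4, 2.4]
grip_width: -0.0005
gripper_force: 2.9
```

Call:
jog_arm --plan "0 0 0 0.06 0 0.01 255;0 0 0 0.06 0 0.01 255;0 0 0 0 0 0 255"

```text
time_s: 33.13
position: [0.5252, 0.1858, 0.0755]
tool_rot: [[0.141, 0.99, -0.0], [0.99, -0.141, -0.001], [-0.001, 0.0, -1.0]]
ft_force: [-0.4, -5.6, 1.5]
grip_width: -0.0001
gripper_force: 3.0
```

Call:
jog_arm --plan "0 0 0 0.06 0 0.01 255;0 0 0 0.06 0 0.01 255;0 0 0 0 0 0 255"

```text
time_s: 33.38
position: [0.5254, 0.1866, 0.0754]
tool_rot: [[0.141, 0.99, -0.0], [0.99, -0.141, -0.002], [-0.002, -0.0, -1.0]]
ft_force: [-1.0, -8.2, 2.7]
grip_width: 0.0001
gripper_force: 4.0
```

Call:
jog_arm --plan "0 0 0 0.06 0 0 255;0 0 0 0 0 0 255;0 0 0 0 0 0 255"

```text
time_s: 33.63
position: [0.5254, 0.1871, 0.0754]
tool_rot: [[0.141, 0.99, -0.0], [0.99, -0.141, -0.002], [-0.002, -0.0, -1.0]]
ft_force: [-1.1, -9.3, 3.2]
grip_width: -0.0001
gripper_force: 4.5
```

Call:
jog_arm --plan "0 0 0 0.05 0 0 255;0 0 0 0 0 0 255;0 0 0 0 0 0 255"

```text
time_s: 33.88
position: [0.5255, 0.1874, 0.0753]
tool_rot: [[0.141, 0.99, -0.0], [0.99, -0.141, -0.002], [-0.002, -0.0, -1.0]]
ft_force: [-2.5, -10.7, 3.7]
grip_width: 0.0003
gripper_force: 5.0
```

Call:
jog_arm --plan "0 0 0 0.04 0 0 255;0 0 0 0 0 0 255;0 0 0 0 0 0 255"

```text
time_s: 34.13
position: [0.5255, 0.1876, 0.0753]
tool_rot: [[0.141, 0.99, -0.001], [0.99, -0.141, -0.003], [-0.003, -0.0, -1.0]]
ft_force: [-2.1, -11.4, 4.5]
grip_width: -0.0001
gripper_force: 5.5
```

Call:
jog_arm --plan "0 0 0 0.03 0 0 255;0 0 0 0 0 0 255;0 0 0 0 0 0 255"

```text
time_s: 34.38
position: [0.5255, 0.1878, 0.0753]
tool_rot: [[0.141, 0.99, -0.001], [0.99, -0.141, -0.003], [-0.003, -0.0, -1.0]]
ft_force: [-1.5, -11.0, 4.5]
grip_width: -0.0001
gripper_force: 5.8
```

Call:
jog_arm --plan "0 0 0 -0.5 0 0 255;0 0 0 -1.5 0 0 255;0 0 0 -1.5 0 -1 255;0 0 0 0 0 -3 255;0 0 0 0 0 -3 255;0 0 0 0 0 -3 255;0 0 0 2 0 0 255;0 0 0 3 0 0 255;0 0 0 3.5 0 0 255;0 0 0 3.5 0 0 255"

```text
time_s: 35.22
position: [0.5376, 0.275, 0.1755]
tool_rot: [[0.142, 0.99, 0.0], [0.99, -0.142, 0.001], [0.001, 0.0, -1.0]]
ft_force: [0.4, -0.3, -0.6]
grip_width: -0.0001
gripper_force: 0.0
```

Call:
jog_arm --plan "0 0 0 3.5 0 0 255;0 0 0 3.5 0 0 255;0 0 0 3 0 0 255;0 0 0 1.5 0 0 255;0 0 0 0 0 2 255;0 0 0 0 0 3 255;0 0 0 0 0 3 255;0 0 0 0 0 1.9 255;0 0 0 0 0 0 255"

```text
time_s: 35.97
position: [0.5516, 0.3867, 0.0713]
tool_rot: [[0.141, 0.99, -0.008], [0.99, -0.141, -0.003], [-0.004, -0.008, -1.0]]
ft_force: [-0.3, 0.0, -0.2]
grip_width: -0.0
gripper_force: 0.0
```

```bash
python3 - <<'E'
from h import *
s=env.observe();p=s['position'];print(p,s['ft_force'])
print('TCP t',(p[0]-.5369)*.141+(p[1]-.2678)*.99,'n',(p[0]-.5369)*.99-(p[1]-.2678)*.141)
d=cam('side'); save(d,'side5.png')
cv2.imwrite('pics/c5.png',cv2.resize(d['pixels'][220:330,120:250,::-1],(700,592),interpolation=cv2.INTER_CUBIC))
E
```

```text
[0.55155239 0.38672344 0.07134618] [-2.90221074e-01  8.70550221e-05 -1.93441539e-01]
TCP t 0.11980019433271964 n -0.0022623350221743915
```

View pics/c5.png

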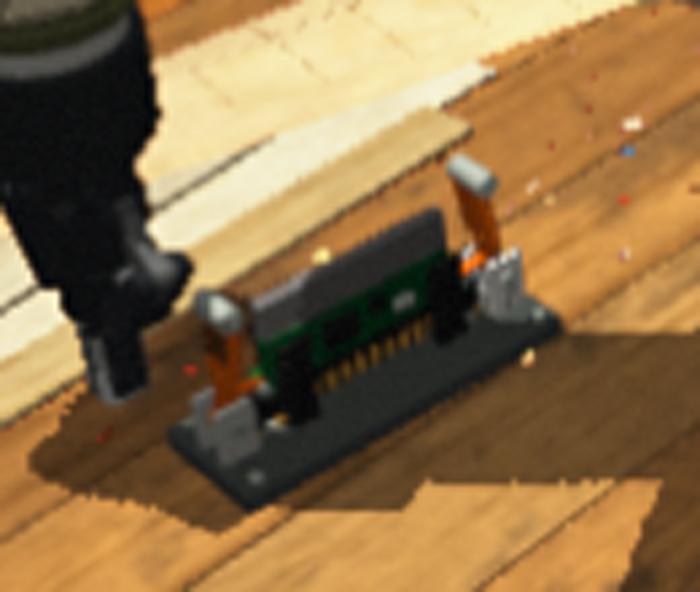

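Call:
jog_arm --plan "0 0 0 -1 0 -0.2 255;0 0 0 -1 0 -0.1 255;0 0 0 -0.7 0 0 255;0 0 0 -0.3 0 0 255;0 0 0 0 0 0 255;0 0 0 0 0 0 255"

```text
time_s: 36.52
position: [0.5498, 0.3573, 0.0799]
tool_rot: [[0.141, 0.99, 0.001], [0.99, -0.141, 0.001], [0.001, 0.001, -1.0]]
ft_force: [0.2, 0.4, 0.2]
grip_width: -0.0001
gripper_force: 0.0
```

Call:
jog_arm --plan "0 0 0 0 0 0.35 255;0 0 0 -0.2 0 0 255;0 0 0 -0.2 0 0 255;0 0 0 -0.1 0 0 255;0 0 0 0 0 0 255"

```text
time_s: 36.93
position: [0.5488, 0.3528, 0.0756]
tool_rot: [[0.141, 0.99, -0.0], [0.99, -0.141, 0.001], [0.001, -0.0, -1.0]]
ft_force: [1.6, 1.4, -1.7]
grip_width: 0.0001
gripper_force: 1.1
```

Call:
jog_arm --plan "0 0 0 -0.05 0 0 255;0 0 0 -0.05 0 0 255;0 0 0 0 0 0 255;0 0 0 0 0 0 255"

```text
time_s: 37.27
position: [0.5487, 0.3521, 0.0757]
tool_rot: [[0.141, 0.99, 0.0], [0.99, -0.141, 0.001], [0.001, 0.0, -1.0]]
ft_force: [0.8, 5.3, -2.9]
grip_width: -0.0
gripper_force: 2.5
```

Call:
jog_arm --plan "0 0 0 -0.06 0 0 255;0 0 0 0 0 0 255;0 0 0 0 0 0 255"

```text
time_s: 37.52
position: [0.5487, 0.3517, 0.0757]
tool_rot: [[0.141, 0.99, 0.0], [0.99, -0.141, 0.001], [0.001, 0.0, -1.0]]
ft_force: [0.2, 6.4, -1.9]
grip_width: -0.0
gripper_force: 3.0
```

Call:
jog_arm --plan "0 0 0 -0.05 0 0 255;0 0 0 0 0 0 255;0 0 0 0 0 0 255"

```text
time_s: 37.77
position: [0.5486, 0.3514, 0.0757]
tool_rot: [[0.141, 0.99, 0.001], [0.99, -0.141, 0.002], [0.002, 0.0, -1.0]]
ft_force: [0.8, 6.2, -1.5]
grip_width: 0.0
gripper_force: 3.4
```

Call:
jog_arm --plan "0 0 0 -0.06 0 0 255;0 0 0 0 0 0 255;0 0 0 0 0 0 255"

```text
time_s: 38.02
position: [0.5485, 0.351, 0.0758]
tool_rot: [[0.14, 0.99, 0.001], [0.99, -0.14, 0.002], [0.002, 0.0, -1.0]]
ft_force: [0.7, 8.1, -2.3]
grip_width: 0.0004
gripper_force: 4.0
```

Call:
jog_arm --plan "0 0 0 -0.05 0 0 255;0 0 0 0 0 0 255;0 0 0 0 0 0 255"

```text
time_s: 38.27
position: [0.5485, 0.3507, 0.0758]
tool_rot: [[0.14, 0.99, 0.001], [0.99, -0.14, 0.003], [0.003, 0.001, -1.0]]
ft_force: [1.0, 9.7, -3.4]
grip_width: 0.0
gripper_force: 4.5
```

Call:
jog_arm --plan "0 0 0 -0.05 0 0 255;0 0 0 0 0 0 255;0 0 0 0 0 0 255"

```text
time_s: 38.52
position: [0.5485, 0.3504, 0.0758]
tool_rot: [[0.14, 0.99, 0.001], [0.99, -0.14, 0.003], [0.003, 0.001, -1.0]]
ft_force: [0.8, 10.1, -3.8]
grip_width: 0.0001
gripper_force: 5.0
```

Call:
jog_arm --plan "0 0 0 -0.03 0 0 255;0 0 0 0 0 0 255;0 0 0 0 0 0 255"

```text
time_s: 38.77
position: [0.5485, 0.3502, 0.0758]
tool_rot: [[0.14, 0.99, 0.001], [0.99, -0.14, 0.003], [0.003, 0.001, -1.0]]
ft_force: [1.2, 10.5, -3.0]
grip_width: -0.0
gripper_force: 5.3
```

Call:
jog_arm --plan "0 0 0 -0.05 0 0 255;0 0 0 0 0 0 255;0 0 0 0 0 0 255"

```text
time_s: 39.02
position: [0.5484, 0.3499, 0.0758]
tool_rot: [[0.14, 0.99, 0.001], [0.99, -0.14, 0.004], [0.004, 0.001, -1.0]]
ft_force: [0.7, 10.6, -3.9]
grip_width: -0.0001
gripper_force: 5.7
```

Call:
jog_arm --plan "0 0 0 0.5 0 0 255;0 0 0 1.5 0 0 255;0 0 0 2 0 -1 255;0 0 0 0 0 -3 255;0 0 0 0 0 -3 255;0 0 0 0 0 -3 255;0 0 0 0 0 -2 255;0 0 0 0 0 0 255;0 0 0 0 0 0 255"

```text
time_s: 39.77
position: [0.5541, 0.3874, 0.1967]
tool_rot: [[0.141, 0.99, 0.002], [0.99, -0.141, 0.0], [0.0, 0.002, -1.0]]
ft_force: [0.5, -0.2, -0.5]
grip_width: 0.0001
gripper_force: 0.0
```

```bash
python3 - <<'E'
from h import *
np.set_printoptions(precision=4,suppress=True)
s=env.observe();print(s['position'],s['ft_force'])
c0=np.array([.5369,.2678])
for f in(1,):
    d=cam('side'); save(d,'side6.png'); P=cloud(d,np.ones((420,560),bool)); v,u=np.nonzero(d['depth']>0); C=d['pixels'][v,u].astype(int)
    L=(P[:,:2]-c0)@np.array([[.99,.141],[-.141,.99]])
    for a,b in((-.048,-.03),(-.01,.01),(.03,.048)):
        m=(abs(L[:,0])<.012)&(L[:,1]>a)&(L[:,1]<b)&(P[:,2]>.055); print(a,b,m.sum(),np.percentile(P[m,2],[90,99]))
    for g in(1,-1):
        m=(abs(L[:,0])<.02)&(L[:,1]*g>.057)&(L[:,1]*g<.1)&(P[:,2]>.07)&(P[:,2]<.1); print(g,m.sum(),np.median(L[m,1]),np.median(P[m,2]))
cv2.imwrite('pics/c6.png',cv2.resize(d['pixels'][220:330,120:250,::-1],(700,592),interpolation=cv2.INTER_CUBIC))
E
```

```text
[0.5541 0.3874 0.1967] [ 0.5191 -0.1532 -0.4562]
-0.048 -0.03 62 [0.0768 0.0791]
-0.01 0.01 74 [0.0783 0.081 ]
0.03 0.048 80 [0.0787 0.1687]
1 75 0.07038269217022551 0.08749065551274693
-1 67 -0.06411535212381891 0.08566625962482821
```

View pics/c6.png

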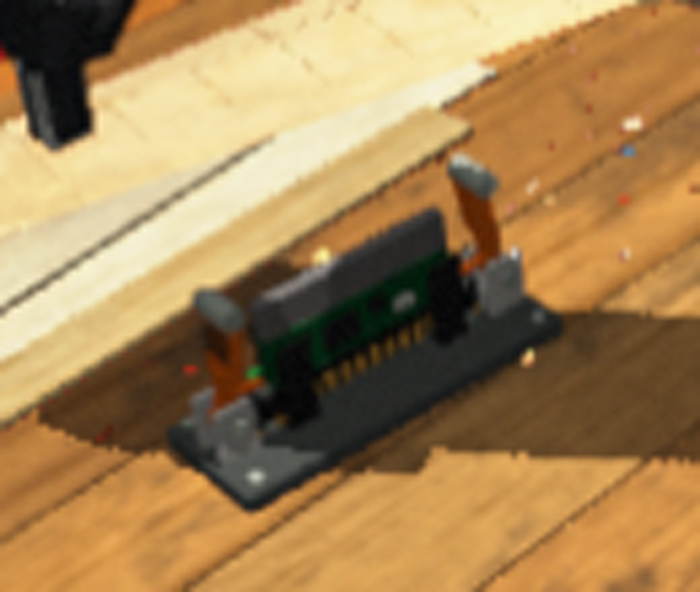

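```bash
python3 -c "
from rig import job
print(job.close_job())"
```

```text
the job is handed in; nothing more can be done
None
```

The job is handed in (judge's result not shown): the board was released on the brass contacts, then both levers drove it down until each went stiff at about 11–12 N. The last picture shows the board level and about 6 mm lower, with both levers in and the arm clear; I did not re-measure the bench items' positions.

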